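# Fold the probe thermometer and put it in its case

### The job

Fold the steel probe of the red kitchen thermometer fully into the slot in its handle; only then does it fit its blue storage case. Lower it into the open case, display up and either end first, so that it lies flat on the case's floor, and let go; set it down rather than drop it in, and leave the black peeler where it is.

Things in the scene. Friction and masses are not known exactly. Their poses are not given: they have to be found in the camera images.
- thermometer: Loose probe thermometer, display up: red solid handle 150x38x24 mm (x, y, z), 0.2 kg in all; grip it across y. Origin: centre of the handle's underside; x along it towards the hinge end, z up. Vertical probe hinge at x=+62, y=-15 mm; the probe's slot, 10 mm deep, runs along the -y side from z=6 to 14 mm; above and below it the handle has its full width.
- probe (a joint): Hinge of the steel probe, a level rod 6 mm thick, 122 mm long from the hinge (tapered end), 10 mm above the handle's underside. At angle a (rad) it points along (-cos a, -sin a, 0) in the thermometer's axes; 0 = folded, in the slot, 1 mm inside the handle's -y side. Turns easily (0.02 N m), stays where left; a light push on the rod hardly shifts the handle.
- case: Fixed blue open-topped storage case with grey lining, 188x70x22 mm outside (x, y, z), 176x58 mm inside, floor 4 mm thick. Origin: centre of its underside; x along its length, z up. Both long walls have a cut-out 56 mm wide at the middle, down to the floor, where the fingers pass.
- peeler: Loose black-handled vegetable peeler, 170 x 25 x 18 mm, a bystander that must not be disturbed. Origin: centre of its underside; x along its length.

How it is judged:
By the outcome, as a careful person would: the job done as asked, in the order asked, and still so for the second after the job is handed in, with the robot touching nothing.
It also fails if it takes over 48 s, if anything falls off the work surface, if the arm or the gripper's body presses on something with over 40 N, if the wrist force passes 120 N, or if a joint passes its speed limit or range.

### The arm

A 6-joint arm with a two-finger parallel gripper is mounted at the origin on a cart in front of the work surface, level with it; the furniture and walls round the work are solid. World frame = base frame: x ahead of the robot, y to its left, z up, the work surface at z = 0. Lengths are in m, angles in rad, forces in N, time in s.
With the tool pointing down it reaches from about 0.35 to 0.975 m from the base axis. Payload 4.9 kg.
Tool frame: the origin (TCP) lies at the very end of the fingers, on their centre line; the grasp point (between the pads) lies 19 mm behind it; z points along the fingers, y is the line along which they close (so a half turn about z gives the same grasp; the last joint's range is limited). The gripper opens to 85 mm and grips with 20 to 120 N. Pads are 22 mm wide; open, the fingers measure 114 mm over their backs; the gripper's body (76 mm by 85 mm) begins 54 mm behind the grasp point. The pads swing forward as they close: fully open they stand 13 mm farther back than shut.
Start: joints at [-1.265, 0.053, 1.613, -0, 1.476, -0.119], TCP at [0.258, -0.569, 0.231] pointing down, gripper open.
Joint ranges: [-3.01, 3.01], [-1.01, 2.22], [0.06, 2.58], [-1.02, 4.17], [0.09, 2.62], [-3.14, 3.14]. Speed limits (rad/s): [2.57, 2.57, 3.14, 3.14, 3.14, 3.14].

### API

Orientations are given as a unit quaternion [w, x, y, z].
In Python, from plant import * gives the robot as it stands.
- The arm moves only by the tool jog_arm, never from a script. Its argument "moves" is a list that holds one entry, the list of rows, each a list of 7 numbers: the finger opening in cm, from 0 to 8.54, then the shift along the tool's x, y, z in cm, then the turn, a rotation vector about the tool's x, y, z in rad. A call has 1 to 20 rows; each row shifts and turns the commanded pose from where the row before left it, along the tool's axes as they then stand; what a row does not reach is not made up. A row lasts 1/12 s, in which the tool goes at most 41.7 mm and 7.16 degrees, less where a joint would pass 70% of its speed; a pose out of reach is approached as far as the arm can. A call is refused whole if a number of a shift passes 4.17 or a number of a turn 0.125, either way. A call with a gripper value outside its range is refused whole. The fingers move at their own pace and stop on an object; the grip force is fixed at half the most. Time passes only in rows, so rows that do not move let the fingers close. It gives the time, the measured TCP pose, the force, the opening and the grip force at its end, in the units of the state.
- state(): the state, without advancing time (a new reading comes with each control period).
- grab_frame(name): name is "scene" or "side" or "wrist"; returns a dict with "color" (400x640x3 uint8, blue, green, red), "depth" (400x640 float32, m along the optical axis (not along the pixel's ray), 0 where there is no reading), "fx", "fy", "cx", "cy" (pixels), "R" (3x3) and "t" (3): a world point X has camera coordinates R X + t. Camera axes: x right, y down, z forward; pixel columns grow to the right and rows downward; lengths in m; the calibration is good to about 2 mm. The wrist camera is an equidistant fisheye: a pixel r from the principal point sees the ray r / f radians off the axis. A picture is of the moment at which its call begins.
- job_done(): hands the job in; it is judged then, once.
Trained networks look in a picture, given as the dict that the camera call returned (one of the last four; its "shot" number tells which), for a name from the list of things; names that differ only in an ending like _2 or _b are one class to them, and where a whole thing is asked for, a point or a joint stands for the part that bears it (a point fixed in the world has none). Each returns a list of dicts, best first, with "p" (0 to 1); they miss things now and then, are a little off and sometimes report something else, mostly with a low value. They report only what shows in the picture. A call takes as long as a camera call.
- recognise(name, picture): "rect" ([centre column, centre row, width, height] in pixels, round what is visible of it).
- regions_of(name, picture): "pixels" (400x640 bool, what is visible of it) and "rect" ([centre column, centre row, width, height] in pixels, round what is visible of it).
The state is a dict: "time": time; "joint_pos": joint angles; "joint_vel": joint speeds; "joint_efforts": joint torques, N m; "tool_pos": TCP position; "tool_rot": TCP orientation; "contact_force": force on the tool from outside, world axes, zero at the start; "ft_torque": the same for the moment, N m; "gripper_width": opening from 0.0 (shut) to 1.0 (fully open); "grasp_force": force on a finger pad.
Only numpy, scipy, OpenCV 4.12 (cv2) and the standard library are available. Lean on these libraries where they do the work, as an engineer would, in place of code of your own. Each camera call takes 0.05 s, during which the arm holds its last target. There are 200 camera calls.

## Working session

There is one attempt and no reset: what is moved stays moved. The work goes in short steps, Python scripts to look and compute and a tool call to move; the robot and the scene stay as the last step left them, time stands still between calls to the robot, and variables do not carry over. Pictures are saved under pics/ and viewed, at most 10 in all, crops included, and the job is handed in when it is done.

Besides the shell and the picture viewer there is one more tool, called after "Request:" by a JSON object that holds its "method" and its "body". jog_arm: Moves the arm, as the interface text tells. Its arguments: {"type":"object","properties":{"moves":{"type":"array"}},"required":["moves"]}

```bash
ls; mkdir -p pics; cat > h.py <<'E'
from plant import *
import numpy as np, cv2
def world(f,mask):
    v,u=np.nonzero(mask&(f["depth"]>0)); z=f["depth"][v,u]
    P=np.c_[(u-f["cx"])/f["fx"]*z,(v-f["cy"])/f["fy"]*z,z]
    return (P-f["t"])@f["R"]
E
python3 - <<'E'
from h import *
fs={n:grab_frame(n) for n in("scene","side")}
cv2.imwrite("pics/a.png",np.vstack([cv2.resize(fs[n]["color"],(480,300)) for n in fs]))
for n,f in fs.items():
    for k in("thermometer","probe","case","peeler"):
        for r in regions_of(k,f)[:2]:
            P=world(f,r["pixels"])
            if len(P)<20: print(n,k,r["p"],len(P)); continue
            (c,s,a)=cv2.minAreaRect((P[:,:2]*1000).astype(np.float32))
            print(n,k,round(r["p"],2),np.round(r["rect"]),len(P),np.round(c,1),np.round(s,1),round(a,1),"z",np.round(np.percentile(P[:,2],[2,50,98]),3))
print(state())
E
```

```text
pics
scene thermometer 0.66 [318. 197.  68.  30.] 1246 [ 601.1 -227.7] [172.6 140.8] 31.3 z [0.001 0.019 0.028]
scene probe 0.62 [313. 207.  52.   9.] 171 [ 535.2 -251.3] [ 33.8 118.2] 34.2 z [0.004 0.013 0.016]
scene case 0.61 [389. 237.  91.  58.] 2693 [ 516.3 -432.6] [ 99.5 227.5] 70.3 z [0.002 0.007 0.024]
scene peeler 0.95 [332. 268.  95.  34.] 901 [ 353.4 -382.3] [167.6  47.3] 85.0 z [0.001 0.014 0.019]
side thermometer 0.69 [273. 237.  65.  59.] 1458 [ 571.5 -241.8] [122.7 145.9] 24.8 z [0.001 0.023 0.027]
side probe 0.5 [292. 232.  21.  34.] 111 [ 522.3 -252.6] [12.5 98.8] 35.9 z [-0.001  0.012  0.015]
side case 0.95 [320. 179.  81.  42.] 1817 [ 490.7 -447.7] [ 99.2 186.6] 70.1 z [0.002 0.006 0.023]
side peeler 0.93 [384. 204.  20.  52.] 461 [ 344.7 -387.5] [187.2  25.7] 84.3 z [-0.     0.013  0.018]
{'time': 0.5, 'joint_pos': array([-1.26499505e+00,  5.27225712e-02,  1.61288358e+00,  4.78780006e-06,
        1.47603642e+00, -1.18999479e-01]), 'joint_vel': array([ 0.00058107, -0.00142966, -0.00152956, -0.00238444, -0.00122005,
       -0.00089106]), 'joint_efforts': array([-2.29327015e-04, -3.93217027e+01, -3.70026934e+01, -1.68786605e-04,
        1.38184656e-03, -9.05851692e-06]), 'tool_pos': array([ 0.25758231, -0.56942872,  0.23129939]), 'tool_rot': array([-2.50697612e-05,  9.77527763e-01,  2.10806719e-01,  4.52163353e-08]), 'contact_force': array([ 0.07377022,  0.33573198, -0.1149318 ]), 'ft_torque': array([ 0.0026936 , -0.03433101,  0.07274323]), 'grasp_force': 0.0, 'gripper_width': 1.0023979708863298}
```

View pics/a.png

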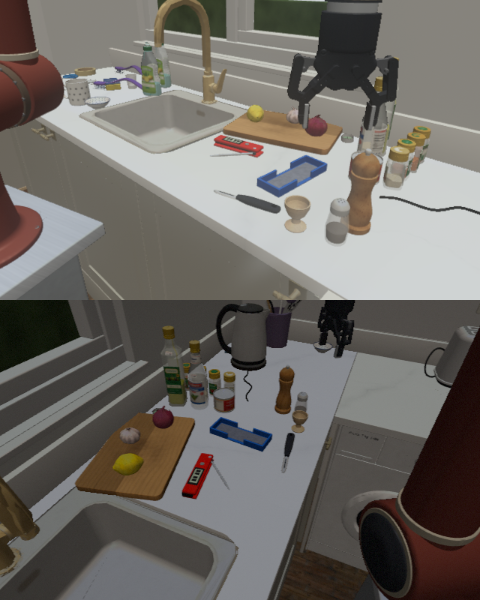

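```bash
cat >> h.py <<'E'
def ortho(f,z,x0,x1,y0,y1,s):  # image: col = (y1-y)/s, row=(x1-x)/s
    w,h=int((y1-y0)/s),int((x1-x0)/s)
    c,r=np.meshgrid(np.arange(w),np.arange(h))
    X=np.stack([x1-r*s,y1-c*s,np.full(c.shape,z)],-1)@f["R"].T+f["t"]
    u=f["fx"]*X[...,0]/X[...,2]+f["cx"];v=f["fy"]*X[...,1]/X[...,2]+f["cy"]
    return cv2.remap(f["color"],u.astype(np.float32),v.astype(np.float32),cv2.INTER_LINEAR)
def fit(f,kind,near,rad):
    P=world(f,kind)
    P=P[np.linalg.norm(P[:,:2]-near,axis=1)<rad]
    return P
def red(f):
    b,g,r=[f["color"][...,i].astype(int) for i in range(3)]; return (r>90)&(r>2*g)&(r>2*b)
def blue(f):
    b,g,r=[f["color"][...,i].astype(int) for i in range(3)]; return (b>60)&(b>1.5*g)&(b>2*r)
def rect(P):
    c,s,a=cv2.minAreaRect((P[:,:2]*1000).astype(np.float32)); return len(P),np.round(c,1),np.round(s,1),round(a,1),np.round(np.percentile(P[:,2],[2,50,98]),3)
E
python3 - <<'E'
from h import *
ims=[]
for n in("scene","side"):
    f=grab_frame(n)
    P=fit(f,red(f),[.58,-.23],.13); print(n,"handle",rect(P),"top",rect(P[P[:,2]>.02]))
    P=fit(f,blue(f),[.5,-.44],.13); print(n,"case",rect(P),"top",rect(P[P[:,2]>.018]))
    for z in(.024,.01):ims.append(ortho(f,z,.4,.7,-.57,-.17,.001))
cv2.imwrite("pics/b.png",np.vstack([np.hstack(ims[:2]),np.hstack(ims[2:])]))
E
```

```text
scene handle (548, array([ 574.5, -242. ]), array([148. ,  38.7]), 86.0, array([0.006, 0.024, 0.027])) top (376, array([ 575.3, -242. ]), array([148.7,  37. ]), 84.4, array([0.021, 0.025, 0.027]))
scene case (370, array([ 493.7, -439.3]), array([ 69.5, 187.9]), 70.1, array([0.004, 0.023, 0.024])) top (274, array([ 493.7, -439.3]), array([ 69.5, 187.9]), 70.1, array([0.021, 0.023, 0.024]))
side handle (760, array([ 578.2, -238.2]), array([149.4,  38. ]), 84.1, array([0.004, 0.023, 0.026])) top (606, array([ 578. , -238.3]), array([149.7,  36. ]), 85.4, array([0.021, 0.024, 0.026]))
side case (583, array([ 494.9, -436.2]), array([ 74.4, 187.1]), 70.3, array([0.002, 0.019, 0.024])) top (307, array([ 495.2, -435. ]), array([ 71.8, 187. ]), 69.9, array([0.018, 0.021, 0.024]))
```

View pics/b.png

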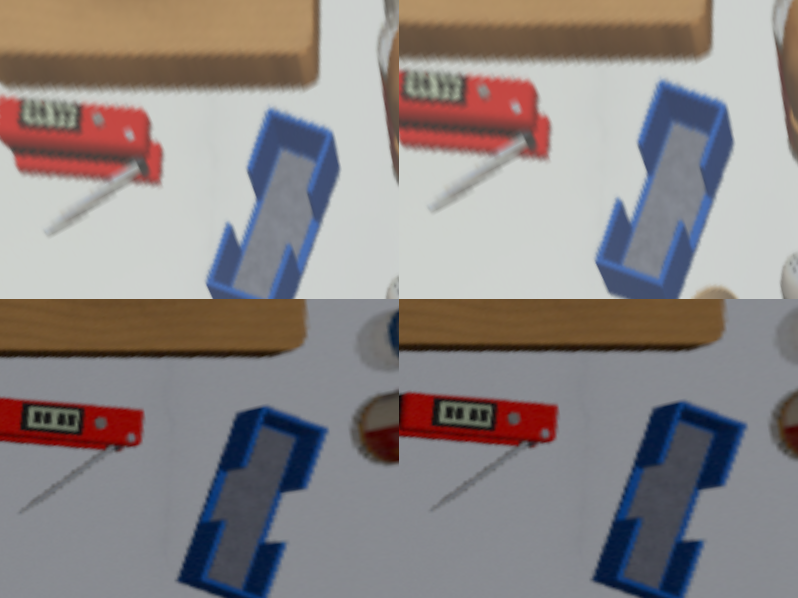

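The ortho views (1 mm/px) show the hinge end pointing to −y and the probe out on the robot's side (tip at about (45,235), hinge at about (140,168)). The board's edge is about 50 mm beyond the handle. Next I check for tall obstacles and work out the offset for the push.

```bash
cat >> h.py <<'E'
from scipy.spatial.transform import Rotation as Ro
def T2w(p,c,yaw):
    return np.array(c)+np.array([[np.cos(yaw),-np.sin(yaw)],[np.sin(yaw),np.cos(yaw)]])@np.array(p)
def delta(target,yaw,tilt=0):
    # tool pointing down with tool x at yaw; tilt>0: fingertips lean toward tool x
    s=state(); q=s["tool_rot"]; R0=Ro.from_quat([q[1],q[2],q[3],q[0]])
    R1=Ro.from_euler("z",yaw)*Ro.from_euler("x",np.pi)*Ro.from_euler("y",-tilt)
    d=np.array(target)-s["tool_pos"]
    print("pos",s["tool_pos"].round(4),"turn",(R0.inv()*R1).as_rotvec().round(3),"shift cm: old axes",(R0.inv().apply(d)*100).round(2),"new axes",(R1.inv().apply(d)*100).round(2),"z1",R1.as_matrix()[:,2].round(2))
E
python3 - <<'E'
from h import *
C=[.5766,-.240];Y=np.radians(-95)
st=T2w([-.023,-.119],C,Y); print(st)
delta([*st,.10],np.radians(-5)); delta([*st,.006],np.radians(-5),.3)
f=grab_frame("scene");
for f in(f,grab_frame("side")):
    P=world(f,f["depth"]>0); m=(P[:,2]>.05)&(P[:,2]<.25)&(P[:,0]>.22)&(P[:,0]<.66)&(P[:,1]>-.68)&(P[:,1]<-.1)
    Q=P[m]; k=np.floor(Q[:,:2]/.04).astype(int)
    for c in np.unique(k,axis=0):
        s=(k==c).all(1)
        if s.sum()>5: print((c*.04+.02).round(2),s.sum(),Q[s,2].max().round(3),end="; ")
    print()
E
```

```text
[ 0.46005741 -0.20671599]
pos [ 0.2576 -0.5694  0.2313] turn [ 0.    -0.     0.512] shift cm: old axes [ 33.4  -24.7   13.13] new axes [ 17.01 -37.9   13.13] z1 [-0. -0. -1.]
pos [ 0.2576 -0.5694  0.2313] turn [ 0.077 -0.293  0.508] shift cm: old axes [ 33.4  -24.7   22.53] new axes [ 22.91 -37.9   16.5 ] z1 [-0.29  0.03 -0.96]
[ 0.22 -0.54] 20 0.25; [ 0.26 -0.62] 34 0.25; [ 0.3  -0.62] 112 0.25; [ 0.3  -0.58] 755 0.092; [ 0.3  -0.54] 78 0.06; [ 0.3 -0.5] 151 0.06; [ 0.34 -0.62] 1791 0.16; [ 0.34 -0.58] 319 0.158; [ 0.34 -0.54] 31 0.06; [ 0.34 -0.5 ] 161 0.061; [ 0.38 -0.62] 387 0.171; [ 0.38 -0.58] 104 0.159; [ 0.54 -0.66] 662 0.099; [ 0.54 -0.58] 9 0.059; [ 0.58 -0.66] 180 0.1; [ 0.58 -0.62] 75 0.069; [ 0.58 -0.58] 49 0.06; [ 0.58 -0.54] 18 0.06; [ 0.62 -0.66] 182 0.099; [ 0.62 -0.62] 212 0.137; [ 0.62 -0.58] 477 0.132; [ 0.66 -0.66] 11 0.099; [ 0.66 -0.62] 486 0.176; [ 0.66 -0.58] 413 0.235; [ 0.66 -0.54] 21 0.123; 
[ 0.22 -0.54] 8 0.248; [ 0.26 -0.62] 13 0.25; [ 0.26 -0.54] 12 0.25; [ 0.3  -0.62] 7 0.249; [ 0.3  -0.58] 177 0.092; [ 0.3  -0.54] 31 0.062; [ 0.3 -0.5] 53 0.059; [ 0.34 -0.62] 59 0.158; [ 0.34 -0.58] 172 0.154; [ 0.34 -0.54] 17 0.059; [ 0.34 -0.5 ] 38 0.059; [ 0.38 -0.62] 114 0.172; [ 0.38 -0.58] 512 0.159; [ 0.54 -0.66] 76 0.098; [ 0.54 -0.62] 31 0.069; [ 0.54 -0.58] 62 0.059; [ 0.58 -0.66] 161 0.099; [ 0.58 -0.62] 172 0.098; [ 0.58 -0.58] 117 0.059; [ 0.58 -0.54] 43 0.061; [ 0.62 -0.66] 265 0.098; [ 0.62 -0.62] 23 0.059; [ 0.62 -0.58] 149 0.131; [ 0.66 -0.66] 48 0.097; [ 0.66 -0.58] 506 0.234; [ 0.66 -0.54] 91 0.127;
```

Request:
{"method": "jog_arm", "body": {"moves": [[[0,0,0,0,0,0,0.102],[0,0,0,0,0,0,0.102],[0,0,0,0,0,0,0.102],[0,0,0,0,0,0,0.102],[0,0,0,0,0,0,0.102],[0,1.5,-3.4,0,0,0,0],[0,1.5,-3.4,0,0,0,0],[0,1.5,-3.4,0,0,0,0],[0,1.5,-3.4,0,0,0,0],[0,1.5,-3.4,0,0,0,0],[0,1.5,-3.4,0,0,0,0],[0,1.5,-3.4,0,0,0,0],[0,1.5,-3.4,0,0,0,0],[0,1.5,-3.4,0,0,0,0],[0,1.5,-3.4,0,0,0,0],[0,1.5,-3.4,0,0,0,0],[0,0,0,3,0,0.1,0],[0,0,0,3,0,0.1,0],[0,0,0,3,0,0.1,0],[0,0,0,0,0,0,0]]]}}

```text
time: 2.37
tool_pos: [0.455, -0.2058, 0.1297]
tool_rot: [0.001, 0.989, -0.043, 0.142]
contact_force: [-1.9, 0.6, -2.4]
gripper_width: -0.001
grasp_force: 0.0
```

```bash
python3 - <<'E'
from h import *
C=[.5766,-.240];Y=np.radians(-95)
st=T2w([-.023,-.119],C,Y)
for z in(.05,.006):delta([*st,z],np.radians(-5),-.3)
print(state()["gripper_width"],state()["joint_pos"])
E
```

```text
pos [ 0.455  -0.2058  0.1297] turn [-0.011  0.016 -0.001] shift cm: old axes [-1.74  0.13  7.79] new axes [-1.87  0.04  7.76] z1 [ 0.29 -0.03 -0.96]
pos [ 0.455  -0.2058  0.1297] turn [-0.011  0.016 -0.001] shift cm: old axes [-2.98  0.18 12.01] new axes [-3.17  0.04 11.97] z1 [ 0.29 -0.03 -0.96]
-0.0006934540192180215 [-0.66670069 -0.35402973  2.16845397  0.18334792  1.10023723  0.92616566]
```

Request:
{"method": "jog_arm", "body": {"moves": [[[0,-0.75,0,3,0,0,0],[0,-0.75,0,3,0,0,0],[0,-0.75,0,3,0,0,0],[0,-0.75,0,2.9,0,0,0],[0,0,0,0,0,0,0],[0,0,0,0,0,0,0],[0,0,0,0,0,0,0]]]}}

```text
time: 2.95
tool_pos: [0.4713, -0.2137, 0.0226]
tool_rot: [0.007, 0.988, -0.042, 0.151]
contact_force: [-0.3, -0.5, -0.4]
gripper_width: 0.003
grasp_force: 0.0
```

```bash
python3 - <<'E'
from h import *
C=[.5766,-.240];Y=np.radians(-95)
for p in([-.023,-.119],[-.023,-.04],[-.04,-.028],[-.045,-.026]): delta([*T2w(p,C,Y),.006],np.radians(-5),-.3)
ims=[ortho(grab_frame(n),.012,.4,.7,-.4,-.1,.00075) for n in("scene","side")]
cv2.imwrite("pics/c.png",np.hstack(ims))
E
```

```text
pos [ 0.4713 -0.2137  0.0226] turn [ 0.001 -0.003  0.003] shift cm: old axes [-1.62 -0.6   1.23] new axes [-1.62 -0.6   1.24] z1 [ 0.29 -0.03 -0.96]
pos [ 0.4713 -0.2137  0.0226] turn [ 0.001 -0.003  0.003] shift cm: old axes [ 5.92 -0.59  3.59] new axes [ 5.93 -0.6   3.57] z1 [ 0.29 -0.03 -0.96]
pos [ 0.4713 -0.2137  0.0226] turn [ 0.001 -0.003  0.003] shift cm: old axes [ 7.07 -2.29  3.95] new axes [ 7.08 -2.3   3.93] z1 [ 0.29 -0.03 -0.96]
pos [ 0.4713 -0.2137  0.0226] turn [ 0.001 -0.003  0.003] shift cm: old axes [ 7.26 -2.78  4.  ] new axes [ 7.27 -2.8   3.99] z1 [ 0.29 -0.03 -0.96]
```

View pics/c.png

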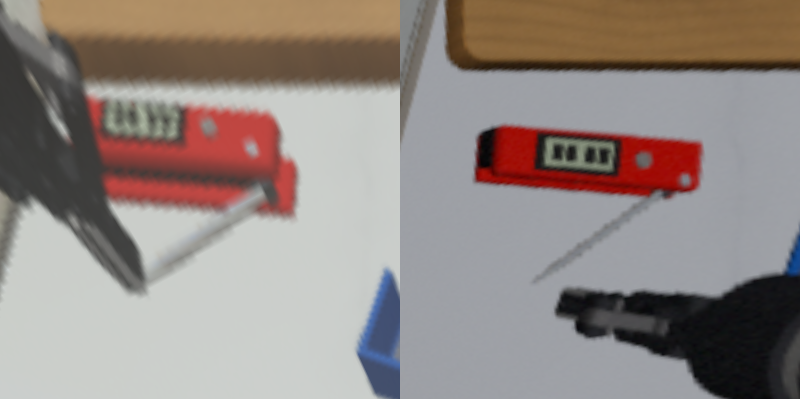

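The finger stands just in front of the probe: tool at about (565,300), probe tip at about (533,282) in the right view. It is still too high, so I back off slightly and go down.

Request:
{"method": "jog_arm", "body": {"moves": [[[0,-0.6,-0.3,0,0,0,0],[0,-0.6,-0.3,0.1,0,0,0],[0,-0.2,0,0.4,0,0,0],[0,-0.2,0,0.4,0,0,0],[0,0,0,0.3,0,0,0],[0,0,0,0,0,0,0],[0,0,0,0,0,0,0]]]}}

```text
time: 3.63
tool_pos: [0.4579, -0.2051, 0.003]
tool_rot: [0.006, 0.988, -0.042, 0.149]
contact_force: [0.4, 0.0, -0.7]
gripper_width: -0.006
grasp_force: 0.0
```

```bash
python3 - <<'E'
from h import *
C=[.5766,-.240];Y=np.radians(-95)
for p in([-.023,-.119],[-.023,-.04],[-.04,-.028],[-.045,-.026]): delta([*T2w(p,C,Y),.006],np.radians(-5),-.3)
print(state()["joint_pos"])
E
```

```text
pos [ 0.4579 -0.2051  0.003 ] turn [-0.001  0.001  0.002] shift cm: old axes [ 0.31  0.14 -0.22] new axes [ 0.31  0.14 -0.22] z1 [ 0.29 -0.03 -0.96]
pos [ 0.4579 -0.2051  0.003 ] turn [-0.001  0.001  0.002] shift cm: old axes [7.85 0.16 2.11] new axes [7.85 0.14 2.11] z1 [ 0.29 -0.03 -0.96]
pos [ 0.4579 -0.2051  0.003 ] turn [-0.001  0.001  0.002] shift cm: old axes [ 9.   -1.54  2.46] new axes [ 9.   -1.56  2.47] z1 [ 0.29 -0.03 -0.96]
pos [ 0.4579 -0.2051  0.003 ] turn [-0.001  0.001  0.002] shift cm: old axes [ 9.2  -2.04  2.52] new axes [ 9.19 -2.06  2.53] z1 [ 0.29 -0.03 -0.96]
[-0.66092156 -0.14170157  2.24080952  0.22572091  0.80205302  0.85753409]
```

Request:
{"method": "jog_arm", "body": {"moves": [[[0,0.3,0.1,-0.2,0,0,0],[0,0.75,0,0.23,0,0,0],[0,0.75,0,0.23,0,0,0],[0,0.75,0,0.23,0,0,0],[0,0.75,0,0.23,0,0,0],[0,0.75,0,0.23,0,0,0],[0,0.75,0,0.23,0,0,0],[0,0.75,0,0.23,0,0,0],[0,0.75,0,0.23,0,0,0],[0,0.75,0,0.23,0,0,0],[0,0.75,0,0.23,0,0,0],[0,0,0,0,0,0,0],[0,0,0,0,0,0,0]]]}}

```text
time: 4.72
tool_pos: [0.5388, -0.2131, 0.0064]
tool_rot: [0.006, 0.988, -0.042, 0.149]
contact_force: [-0.7, -0.5, 0.5]
gripper_width: -0.002
grasp_force: 0.0
```

```bash
python3 - <<'E'
from h import *
C=[.5766,-.240];Y=np.radians(-95)
for p in([-.023,-.04],[-.04,-.028],[-.045,-.026]): delta([*T2w(p,C,Y),.006],np.radians(-5),-.3)
f=grab_frame("side");P=fit(f,red(f),[.58,-.23],.13); print("handle",rect(P),"top",rect(P[P[:,2]>.02]))
ims=[ortho(f,.012,.45,.65,-.38,-.12,.0005)]
cv2.imwrite("pics/d.png",np.hstack(ims))
E
```

```text
pos [ 0.5388 -0.2131  0.0064] turn [-0.001 -0.     0.002] shift cm: old axes [-0.01  0.05  0.03] new axes [-0.01  0.05  0.03] z1 [ 0.29 -0.03 -0.96]
pos [ 0.5388 -0.2131  0.0064] turn [-0.001 -0.     0.002] shift cm: old axes [ 1.14 -1.64  0.39] new axes [ 1.13 -1.65  0.39] z1 [ 0.29 -0.03 -0.96]
pos [ 0.5388 -0.2131  0.0064] turn [-0.001 -0.     0.002] shift cm: old axes [ 1.33 -2.14  0.45] new axes [ 1.33 -2.15  0.45] z1 [ 0.29 -0.03 -0.96]
handle (788, array([ 539.5, -234.6]), array([150.5, 112.9]), 84.8, array([0.004, 0.023, 0.027])) top (636, array([ 553.5, -241.7]), array([113.2, 150.1]), 6.9, array([0.021, 0.024, 0.027]))
```

View pics/d.png

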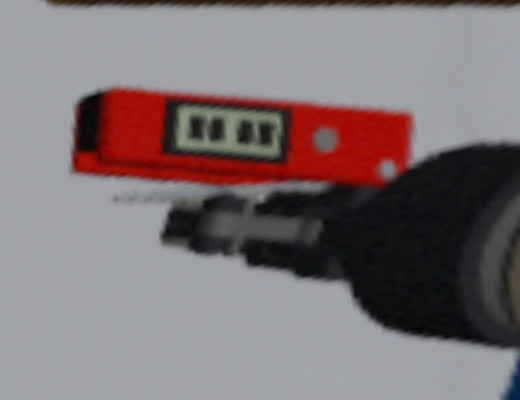

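The probe is nearly folded, with its tip at about (115,198), just outside the handle. I now press farther out towards the tip.

Request:
{"method": "jog_arm", "body": {"moves": [[[0,0,-0.5,0,0,0,0],[0,0,-0.6,0,0,0,0],[0,0,-0.6,0,0,0,0],[0,0.2,-0.4,0.06,0,0,0],[0,0.2,0,0.06,0,0,0],[0,0.2,0,0.06,0,0,0],[0,0.2,0,0.06,0,0,0],[0,0.2,0,0.06,0,0,0],[0,0.2,0,0.06,0,0,0],[0,0.1,0,0.03,0,0,0],[0,0,0,0,0,0,0],[0,0,0,0,0,0,0]]]}}

```text
time: 5.77
tool_pos: [0.5538, -0.1934, 0.0064]
tool_rot: [0.006, 0.988, -0.042, 0.149]
contact_force: [-0.6, 0.3, -0.2]
gripper_width: -0.001
grasp_force: 0.0
```

```bash
python3 - <<'E'
from h import *
C=[.5766,-.240];Y=np.radians(-95)
for p in([-.045,-.028],): delta([*T2w(p,C,Y),.006],np.radians(-5),-.3)
f=grab_frame("side");P=fit(f,red(f),[.58,-.22],.09);print("top",rect(P[P[:,2]>.02]))
ims=[ortho(f,.012,.5,.62,-.33,-.13,.00025)]
cv2.imwrite("pics/e.png",np.hstack(ims))
E
```

```text
pos [ 0.5538 -0.1934  0.0064] turn [-0.001 -0.     0.002] shift cm: old axes [-0.12 -0.06  0.  ] new axes [-0.13 -0.06  0.  ] z1 [ 0.29 -0.03 -0.96]
top (386, array([ 584.2, -213.9]), array([ 73.3, 154.2]), 27.7, array([0.021, 0.024, 0.141]))
```

View pics/e.png

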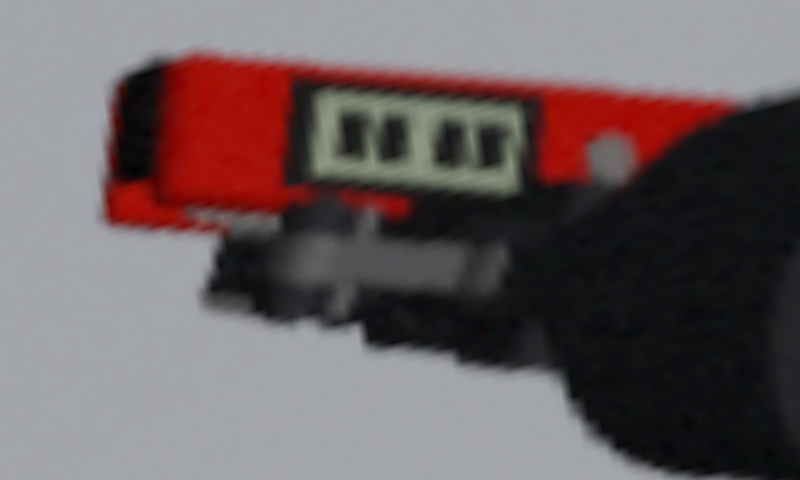

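The probe tip, at about (190,215), is entering the slot and there is no contact force yet. I press on in small steps.

Request:
{"method": "jog_arm", "body": {"moves": [[[0,0.1,0,0.03,0,0,0],[0,0.1,0,0.03,0,0,0],[0,0.1,0,0.03,0,0,0],[0,0,0,0,0,0,0],[0,0,0,0,0,0,0]]]}}

```text
time: 6.23
tool_pos: [0.5568, -0.1935, 0.0063]
tool_rot: [0.006, 0.988, -0.042, 0.149]
contact_force: [-0.1, -0.6, -0.5]
gripper_width: -0.002
grasp_force: 0.2
```

Request:
{"method": "jog_arm", "body": {"moves": [[[0,0.1,0,0.03,0,0,0],[0,0.1,0,0.03,0,0,0],[0,0,0,0,0,0,0],[0,0,0,0,0,0,0]]]}}

```text
time: 6.57
tool_pos: [0.559, -0.1937, 0.0065]
tool_rot: [0.006, 0.988, -0.042, 0.149]
contact_force: [-0.2, 0.1, -0.4]
gripper_width: -0.003
grasp_force: 0.2
```

Request:
{"method": "jog_arm", "body": {"moves": [[[0,-1,0,-0.3,0,0,0],[0,-2,0,-0.6,0,0,0],[0,-3,0,-1.5,0,0,0],[0,-1.5,0,-3,0,-0.1,0],[0,-0.5,0,-3,0,-0.1,0],[0,-0.5,0,-3,0,-0.1,0],[0,0,0,0,0,0,0],[0,0,0,0,0,0,0]]]}}

```text
time: 7.23
tool_pos: [0.4548, -0.1857, 0.0965]
tool_rot: [0.001, 0.999, -0.042, 0.003]
contact_force: [-0.5, 0.7, 0.1]
gripper_width: -0.003
grasp_force: 0.0
```

```bash
python3 - <<'E'
from h import *
ims=[]
for n in("scene","side"):
    f=grab_frame(n);P=fit(f,red(f),[.58,-.23],.13);P=P[P[:,2]<.035];print("all",rect(P),"top",rect(P[P[:,2]>.02]))
    for r in regions_of("probe",f)[:1]:
        Q=world(f,r["pixels"]); print("probe",r["p"],len(Q)>9 and rect(Q))
    ims.append(ortho(f,.012,.52,.63,-.34,-.13,.00035))
cv2.imwrite("pics/f.png",np.vstack(ims)); delta([.5766,-.24,.1],np.radians(85))
E
```

```text
all (528, array([ 578.3, -243.6]), array([147.2,  38.8]), 83.8, array([0.005, 0.024, 0.027])) top (381, array([ 578.2, -244.3]), array([145.7,  38.8]), 83.8, array([0.021, 0.025, 0.027]))
all (755, array([ 580.8, -238.9]), array([150.2,  35.5]), 82.3, array([0.004, 0.023, 0.026])) top (638, array([ 580.8, -239.1]), array([149.9,  35.4]), 82.3, array([0.02 , 0.024, 0.026]))
pos [ 0.4514 -0.1839  0.0919] turn [-3.000e-03  1.000e-03 -1.569e+00] shift cm: old axes [12.95  4.52 -0.85] new axes [-4.49 12.96 -0.81] z1 [ 0. -0. -1.]
```

View pics/f.png

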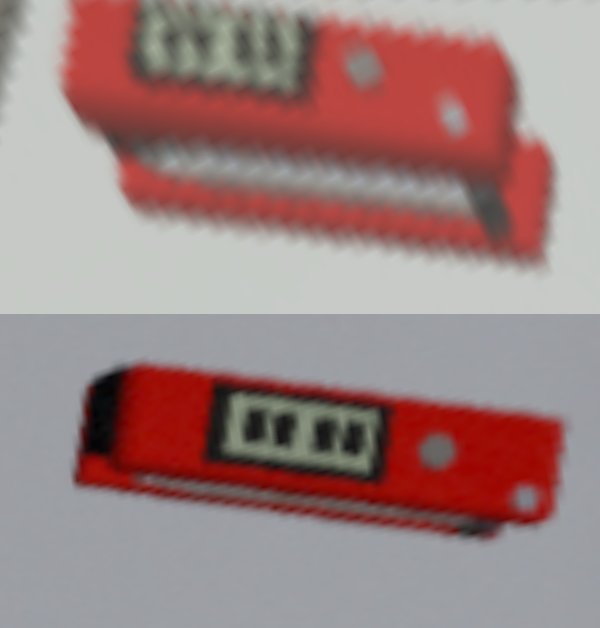

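The probe lies fully in the slot: in the top view the rod runs from (150,150) to (480,200), inside the handle's lower lip. Next I turn and go above the handle.

Request:
{"method": "jog_arm", "body": {"moves": [[[6,0,0,0,0,0,-0.118],[6,0,0,0,0,0,-0.118],[6,0,0,0,0,0,-0.118],[6,0,0,0,0,0,-0.118],[6,0,0,0,0,0,-0.118],[6,0,0,0,0,0,-0.118],[6,0,0,0,0,0,-0.118],[6,0,0,0,0,0,-0.118],[6,0,0,0,0,0,-0.118],[6,0,0,0,0,0,-0.118],[6,0,0,0,0,0,-0.118],[6,0,0,0,0,0,-0.118],[6,0,0,0,0,0,-0.118],[6,-0.8,2.7,0,0,0,0],[6,-0.8,2.7,0,0,0,0],[6,-0.8,2.7,0,0,0,0],[6,-0.8,2.7,0,0,0,0],[6,-0.8,2.6,0,0,0,0],[6,0,0,0,0,0,0],[6,0,0,0,0,0,0]]]}}

```text
time: 9.1
tool_pos: [0.5804, -0.2406, 0.0916]
tool_rot: [-0.002, 0.749, 0.663, -0.0]
contact_force: [-1.2, 1.0, -0.1]
gripper_width: 0.702
grasp_force: 0.0
```

```bash
python3 - <<'E'
from h import *
delta([.5797,-.2413,.003],np.radians(83)); print(state()["gripper_width"],state()["joint_pos"])
E
```

```text
pos [ 0.5804 -0.2406  0.0916] turn [-0.003 -0.001  0.   ] shift cm: old axes [-0.09 -0.04  8.86] new axes [-0.08 -0.06  8.86] z1 [ 0. -0. -1.]
0.7024047169463575 [-5.11305578e-01  1.83406905e-01  1.71367032e+00  9.99090708e-05
  1.24776392e+00 -3.89236767e-01]
```

Request:
{"method": "jog_arm", "body": {"moves": [[[6,-0.1,0,2,0,0,0],[6,0,0,2,0,0,0],[6,0,0,2,0,0,0],[6,0,0,1.5,0,0,0],[6,0,0,1.2,0,0,0],[6,0,0,0,0,0,0],[3,0,0,0,0,0,0],[3,0,0,0,0,0,0],[3,0,0,0,0,0,0],[3,0,0,0,0,0,0],[3,0,0,0,0,0,0],[3,0,0,0,0,0,0],[3,0,0,0,0,0,0],[3,0,0,0,0,0,0]]]}}

```text
time: 10.27
tool_pos: [0.5817, -0.2421, 0.008]
tool_rot: [0.001, 0.749, 0.663, 0.0]
contact_force: [-1.0, 1.5, 5.6]
gripper_width: 0.429
grasp_force: 62.5
```

```bash
python3 - <<'E'
from h import *
s=state();print(s)
f=grab_frame("side");P=fit(f,red(f),[.58,-.23],.13);P=P[P[:,2]<.035];print("top",rect(P[P[:,2]>.02]))
E
```

```text
{'time': 10.2667, 'joint_pos': array([-5.12442257e-01,  2.92112613e-01,  1.74332721e+00,  3.46719684e-05,
        1.10418760e+00, -3.90510711e-01]), 'joint_vel': array([ 0.00061631,  0.0002515 ,  0.00012292, -0.00051555,  0.001423  ,
        0.00117464]), 'joint_efforts': array([-2.41092715e-02, -4.03967607e+01, -2.88492519e+01, -4.39620955e-03,
       -2.57509360e-01,  9.49187452e-04]), 'tool_pos': array([ 0.58171184, -0.2421077 ,  0.0079845 ]), 'tool_rot': array([9.23260309e-04, 7.48880500e-01, 6.62704331e-01, 3.36686659e-04]), 'contact_force': array([-1.00860762,  1.54258666,  5.64996314]), 'ft_torque': array([ 0.11527457,  0.10416556, -0.04775545]), 'grasp_force': 62.4700140953064, 'gripper_width': 0.42890627910322515}
top (386, array([ 582.9, -238. ]), array([146.9,  37.9]), 83.6, array([0.02 , 0.024, 0.026]))
```

The grip is a little high, so I reopen and grip about 5 mm lower.

Request:
{"method": "jog_arm", "body": {"moves": [[[5.5,0,0,0,0,0,0],[5.5,0,0,0,0,0,0],[5.5,0,0,0,0,0,0],[5.5,0,0,0,0,0,0],[5.5,0,0,0.3,0,0,0],[5.5,0,0,0.2,0,0,0],[5.5,0,0,0,0,0,0],[5.5,0,0,0,0,0,0]]]}}

```text
time: 10.98
tool_pos: [0.5805, -0.2415, 0.0011]
tool_rot: [-0.0, 0.749, 0.663, -0.0]
contact_force: [0.4, -0.6, -0.0]
gripper_width: 0.643
grasp_force: 0.0
```

Request:
{"method": "jog_arm", "body": {"moves": [[[3,0,0,0,0,0,0],[3,0,0,0,0,0,0],[3,0,0,0,0,0,0],[3,0,0,0,0,0,0],[3,0,0,0,0,0,0],[3,0,0,0,0,0,0]]]}}

```text
time: 11.48
tool_pos: [0.5811, -0.2418, 0.002]
tool_rot: [0.0, 0.749, 0.663, 0.0]
contact_force: [0.5, 0.0, 1.7]
gripper_width: 0.437
grasp_force: 61.4
```

Request:
{"method": "jog_arm", "body": {"moves": [[[3,0,0,-0.5,0,0,0],[3,0,0,-1.5,0,0,0],[3,0,0,-2,0,0,0],[3,0,0,-2,0,0,0],[3,0,0,-2,0,0,0],[3,0,0,-1.5,0,0,0],[3,0,0,0,0,0,0],[3,0,0,0,0,0,0]]]}}

```text
time: 12.15
tool_pos: [0.5814, -0.2419, 0.098]
tool_rot: [0.001, 0.749, 0.663, 0.0]
contact_force: [-0.5, 0.1, -2.2]
gripper_width: 0.428
grasp_force: 61.1
```

```bash
python3 - <<'E'
from h import *
z=state()["tool_pos"][2]; print(state()["tool_pos"],state()["grasp_force"])
ims=[]
for n in("scene","side"):
    f=grab_frame(n);P=fit(f,red(f),[.58,-.23],.13);P=P[(P[:,2]<z+.035)&(P[:,2]>z-.02)];print("all",rect(P),"top",rect(P[P[:,2]>z+.015]))
    P=fit(f,blue(f),[.5,-.44],.13); print(n,"case",rect(P),"top",rect(P[P[:,2]>.018]))
    ims.append(cv2.resize(f["color"][120:320,220:480],None,fx=2.3,fy=2.3)[:300])
cv2.imwrite("pics/g.png",np.vstack(ims)); delta([.4945,-.4375,.094],np.radians(160))
E
```

```text
[ 0.58139335 -0.24193846  0.09798303] 61.141276666894555
all (555, array([ 575.8, -242. ]), array([152.3,  47. ]), 85.5, array([0.101, 0.119, 0.122])) top (394, array([ 579.5, -243.4]), array([150.1,  39.9]), 83.7, array([0.114, 0.121, 0.122]))
scene case (374, array([ 493.6, -439.5]), array([ 71. , 187.3]), 70.7, array([0.004, 0.023, 0.025])) top (279, array([ 493.6, -439.5]), array([ 71. , 187.3]), 70.7, array([0.021, 0.023, 0.025]))
all (491, array([ 581.2, -239.2]), array([149.8,  37.3]), 82.7, array([0.098, 0.118, 0.12 ])) top (424, array([ 580.9, -239.3]), array([149.8,  36.9]), 82.2, array([0.115, 0.118, 0.12 ]))
side case (792, array([ 495.3, -435. ]), array([ 73.2, 185.9]), 70.0, array([0.002, 0.014, 0.023])) top (289, array([ 495.1, -435.5]), array([ 73. , 185.3]), 70.6, array([0.018, 0.021, 0.024]))
pos [ 0.5799 -0.2411  0.0952] turn [-1.000e-03 -2.000e-03 -1.344e+00] shift cm: old axes [-20.53  -6.08   0.11] new axes [  1.31 -21.37   0.12] z1 [ 0.  0. -1.]
```

View pics/g.png

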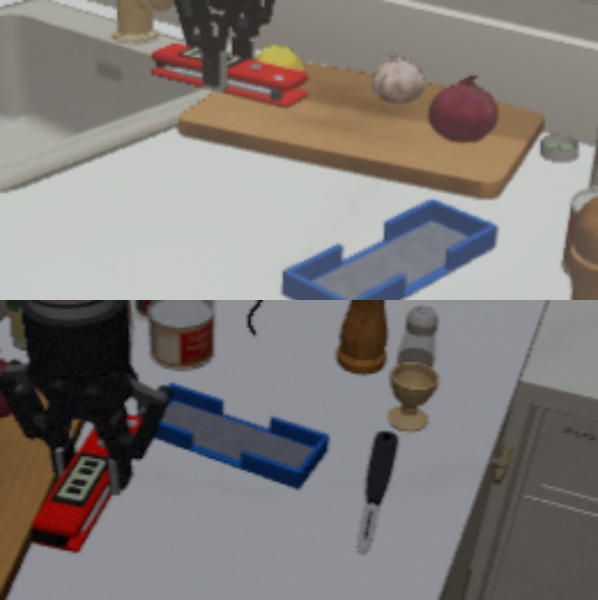

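The thermometer is held level with the probe folded, at about (230,75) in the upper view. The case is free, with its centre near (390,255). I carry the thermometer over the case and turn it into line.

Request:
{"method": "jog_arm", "body": {"moves": [[[3,-1.5,-0.5,0,0,0,0],[3,-2.8,-0.8,0,0,0,0],[3,-2.8,-0.8,0,0,0,0],[3,-2.8,-0.8,0,0,0,0],[3,-2.8,-0.8,0,0,0,0],[3,-2.8,-0.8,0,0,0,0],[3,-2.8,-0.8,0,0,0,0],[3,-2.0,-0.6,0,0,0,0],[3,0,0,0,0,0,-0.11],[3,0,0,0,0,0,-0.11],[3,0,0,0,0,0,-0.11],[3,0,0,0,0,0,-0.11],[3,0,0,0,0,0,-0.11],[3,0,0,0,0,0,-0.11],[3,0,0,0,0,0,-0.11],[3,0,0,0,0,0,-0.11],[3,0,0,0,0,0,-0.11],[3,0,0,0,0,0,-0.11],[3,0,0,0,0,0,-0.11],[3,0,0,0,0,0,-0.11]]]}}

```text
time: 13.92
tool_pos: [0.4966, -0.4349, 0.094]
tool_rot: [-0.002, 0.183, 0.983, 0.001]
contact_force: [-0.2, 0.5, -2.2]
gripper_width: 0.433
grasp_force: 61.1
```

```bash
python3 - <<'E'
from h import *
for z in (.04,.006):delta([.4944,-.4374,z],np.radians(160.4))
s=state();print(s["gripper_width"],s["grasp_force"],s["contact_force"])
z=s["tool_pos"][2]
for n in("scene","side"):
    f=grab_frame(n);P=fit(f,red(f),[.494,-.437],.13);P=P[(P[:,2]<z+.035)&(P[:,2]>z-.02)];print("top",rect(P[P[:,2]>z+.012]))
E
```

```text
pos [ 0.4966 -0.4349  0.094 ] turn [ 0.002 -0.004 -0.025] shift cm: old axes [ 0.09 -0.32  5.4 ] new axes [ 0.12 -0.31  5.4 ] z1 [ 0.  0. -1.]
pos [ 0.4966 -0.4349  0.094 ] turn [ 0.002 -0.004 -0.025] shift cm: old axes [ 0.08 -0.33  8.8 ] new axes [ 0.12 -0.31  8.8 ] z1 [ 0.  0. -1.]
0.43293263213596783 61.131947273388505 [-0.22779721  0.49920744 -2.18207667]
top (398, array([ 492.3, -444. ]), array([ 50.5, 151.2]), 68.7, array([0.112, 0.117, 0.119]))
top (299, array([ 497.5, -427.1]), array([ 46. , 146.9]), 70.2, array([0.112, 0.116, 0.118]))
```

Request:
{"method": "jog_arm", "body": {"moves": [[[3,0.1,-0.3,0,0,0,-0.025],[3,0,0,1,0,0,0],[3,0,0,1.4,0,0,0],[3,0,0,1.4,0,0,0],[3,0,0,1,0,0,0],[3,0,0,0.8,0,0,0],[3,0,0,0.7,0,0,0],[3,0,0,0.6,0,0,0],[3,0,0,0.6,0,0,0],[3,0,0,0.4,0,0,0],[3,0,0,0.3,0,0,0],[3,0,0,0,0,0,0],[3,0,0,0,0,0,0]]]}}

```text
time: 15.1
tool_pos: [0.4957, -0.4385, 0.0148]
tool_rot: [0.0, 0.173, 0.985, -0.0]
contact_force: [0.8, 0.3, -2.3]
gripper_width: 0.435
grasp_force: 61.1
```

Request:
{"method": "jog_arm", "body": {"moves": [[[3,0,0,0.2,0,0,0],[3,0,0,0.2,0,0,0],[3,0,0,0.2,0,0,0],[3,0,0,0.1,0,0,0],[3,0,0,0.1,0,0,0],[3,0,0,0,0,0,0],[3,0,0,0,0,0,0]]]}}

```text
time: 15.68
tool_pos: [0.4955, -0.4384, 0.0066]
tool_rot: [-0.0, 0.173, 0.985, 0.0]
contact_force: [0.9, 0.2, -2.1]
gripper_width: 0.437
grasp_force: 61.1
```

Request:
{"method": "jog_arm", "body": {"moves": [[[3,0,0,0.1,0,0,0],[3,0,0,0,0,0,0],[3,0,0,0,0,0,0]]]}}

```text
time: 15.93
tool_pos: [0.4957, -0.4386, 0.006]
tool_rot: [0.0, 0.173, 0.985, -0.0]
contact_force: [-0.6, -0.5, -1.3]
gripper_width: 0.433
grasp_force: 61.1
```

Request:
{"method": "jog_arm", "body": {"moves": [[[3,0,0,0.1,0,0,0],[3,0,0,0,0,0,0],[3,0,0,0,0,0,0]]]}}

```text
time: 16.18
tool_pos: [0.4958, -0.4386, 0.006]
tool_rot: [0.0, 0.173, 0.985, -0.0]
contact_force: [-2.2, 1.8, 5.7]
gripper_width: 0.429
grasp_force: 61.9
```

Contact with the floor: the force changed from −2 to +5.7 N. I release.

Request:
{"method": "jog_arm", "body": {"moves": [[[5.5,0,0,0,0,0,0],[5.5,0,0,0,0,0,0],[5.5,0,0,0,0,0,0],[5.5,0,0,0,0,0,0],[5.5,0,0,0,0,0,0],[5.5,0,0,-0.5,0,0,0],[5.5,0,0,-1,0,0,0],[5.5,0,0,-2,0,0,0],[5.5,0,0,-3,0,0,0],[5.5,0,0,-3,0,0,0],[5.5,0,0,-3,0,0,0],[5.5,0,0,-3,0,0,0],[5.5,0,0,-2,0,0,0],[5.5,0,0,0,0,0,0],[5.5,0,0,0,0,0,0]]]}}

```text
time: 17.43
tool_pos: [0.4964, -0.4393, 0.1826]
tool_rot: [0.002, 0.173, 0.985, -0.001]
contact_force: [-0.2, 0.3, -0.2]
gripper_width: 0.643
grasp_force: 0.0
```

```bash
python3 - <<'E'
from h import *
print(state()["tool_pos"],state()["gripper_width"])
ims=[]
for n in("scene","side"):
    f=grab_frame(n);P=fit(f,red(f),[.494,-.437],.13);P=P[P[:,2]<.05];print("top",rect(P[P[:,2]>.022]))
    P=fit(f,blue(f),[.5,-.44],.13);print("case",rect(P[P[:,2]>.018]))
    r=regions_of("peeler",f)[0];print("peeler",rect(world(f,r["pixels"])))
    u,v=(390,237) if n=="scene" else (320,179)
    ims.append(cv2.resize(f["color"][v-45:v+45,u-70:u+70],None,fx=4,fy=3.3,interpolation=2))
cv2.imwrite("pics/h.png",np.vstack(ims))
E
```

```text
[ 0.49637657 -0.43928745  0.18263975] 0.6426634283727161
top (564, array([ 493. , -440.7]), array([ 37.6, 149.7]), 70.1, array([0.025, 0.029, 0.031]))
case (271, array([ 493.9, -438.7]), array([ 69.7, 187.1]), 70.1, array([0.021, 0.023, 0.025]))
peeler (753, array([ 341.2, -382.5]), array([165.1,  24.7]), 85.8, array([0.003, 0.015, 0.019]))
top (414, array([ 494.9, -436.9]), array([ 39.1, 146.7]), 71.0, array([0.024, 0.028, 0.03 ]))
case (284, array([ 495.4, -435.2]), array([ 72.4, 186.4]), 69.7, array([0.019, 0.021, 0.024]))
peeler (437, array([ 346.2, -389.1]), array([192.4,  24.2]), 82.0, array([0.001, 0.014, 0.018]))
```

View pics/h.png

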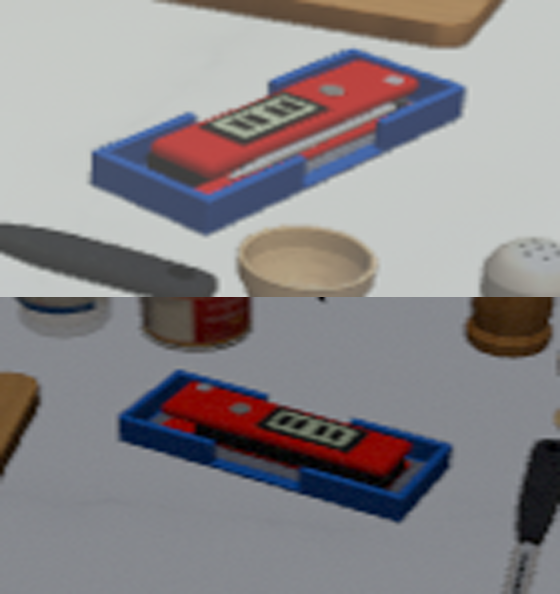

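The thermometer lies flat and centred in the case (display at about (265,118)), its top at 28 to 29 mm as expected. The probe is folded and the peeler has not moved.

```bash
python3 -c "
from plant import *
print(job_done())"
```

```text
the job is handed in; nothing more can be done
None
```

The thermometer's probe is folded fully into its slot, the thermometer lies flat in the blue case with the display up, the peeler is undisturbed, and the job is handed in at about 17.5 s; no verdict came back.

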